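Run the sample plate out to the mark and hold it there

TASK

Push the overhang rig's sprung stop fully down by its knob, so that it snaps down and stays, then slide the sample plate outward along its guides until its outer front edge is level with the pointer of the mark stand. So far out the plate would tip over the end of the block: keep hold of it, lying flat in its guides, and finish while still holding it. Never let it tip, and leave the dishes, the beaker and the dropper bottle where they stand.

Things in the scene. Friction and masses are not known exactly. Their poses are not given: they have to be found in the camera images.
- rig: Overhang rig, fixed to the worktop: grey block 260 x 110 mm, its flat deck 60 mm above the worktop. Origin: on the worktop under the block's middle. Its x axis is the outward slide direction, z up; the deck ends at x = +130 mm. Two low rails along x (12 mm above the deck, 73 mm apart, up to y = +-48 mm) guide the plate. The knob of the stop stands on the -y side, the mark stand on the +y side.
- stop (a joint): Sprung stop: a 60 mm wide steel gate across the outer end of the deck, in front of the plate, moved straight down by its knob. 0 = up (gate 10 mm above the deck, plate barred), 0.014 m = fully down (gate 4 mm below the deck, plate free). Over-centre spring: pushes up with about 5 N at the start, less as it goes down; past 9 mm it pulls down by itself and then stays fully down when let go.
- knob_top (a point): Centre of the top of the stop's grey round knob, 30 mm across, 14 mm thick; at rig x = +134, y = -78 mm, 110 mm above the worktop when up and 96 mm when down.
- plate: Loose aluminium sample plate, 260 x 70 x 8 mm, lying on the deck between the rails (1.5 mm play each side), about 0.6 kg. Origin: middle of its underside; x axis towards the outer end, z up. A steel sample clamp (40 x 60 mm, top 31 mm above the underside; its two screw heads reach 35 mm) sits on the outer end, so the centre of mass is about 63 mm outward of the plate's middle.
- plate_grip (a point): Centre of the grey upright grip post on the plate, 95 mm inward of the plate's middle: 20 mm along the plate's x, 30 mm across, 42 mm tall, from the plate's top side (8 mm above its underside) to 50 mm above its underside. The point is half-way up.
- plate_front (a point): Middle of the plate's outer front edge, at its underside (plate x = +130 mm).
- mark (a point): Tip of the mark stand's flat steel pointer, 2 mm thick along the slide direction, 66 mm above the worktop and 13 mm beside the plate's path (rig y = +48 mm); its axes are those of the rig. Its rig x is where the plate's front edge belongs (95 to 135 mm beyond the end of the deck). The fixed stand has a round foot of 52 mm and a 110 mm tall post, 40 mm farther along +y.
- petri_pair: Stacked pair of clear dishes, 62 mm across, 30 mm high, on the worktop below the overhang. Origin: centre of underside. Leave alone.
- beaker: Small empty glass beaker, 57 mm across, 60 mm high, on the +y side of the rig. Origin: centre of underside. Leave alone.
- dropper: Dropper bottle, 31 mm across, 96 mm high, behind the rig's inner end. Origin: centre of underside. Leave alone.
Things that resemble listed ones, but are neither listed nor needed, are in the scene too. Leave any green, purple or turquoise look-alike of the part that bears mark alone.

How it is judged:
By the outcome, as a careful person would: the job done as asked, in the order asked, and still so for the second after the job is handed in, while the arm keeps its last pose, push and grip.
It also fails if it takes over 45 s, if anything falls off the work surface, if the arm or the gripper's body presses on something with over 40 N, if the wrist force passes 120 N, or if a joint passes its speed limit or range.

ROBOT

A 6-joint arm with a two-finger parallel gripper is mounted at the origin on a cart in front of the work surface, level with it; the furniture and walls round the work are solid. World frame = base frame: x ahead of the robot, y to its left, z up, the work surface at z = 0. Lengths are in m, angles in rad, forces in N, time in s.
With the tool pointing down it reaches from about 0.425 to 1.125 m from the base axis. Payload 14.9 kg.
Tool frame: the origin (TCP) lies at the centre of the arm's flange, where the gripper is bolted on; the fingertips stand 191 mm ahead of it and the grasp point (between the pads) lies r.hold_point_z ahead of it (r.hold_point_z is the distance from the TCP to the grasp point, in m); z points along the fingers, y is the line along which they close (so a half turn about z gives the same grasp; the last joint's range is limited). The gripper opens to 91 mm and grips with 3 to 60 N. Pads are 32 mm wide; open, the fingers measure 118 mm over their backs; the gripper's body (76 mm by 178 mm) begins 60 mm behind the grasp point.
Start: joints at [1.155, 0.379, 1.734, -0, 1.028, -0.033], TCP at [0.261, 0.649, 0.405] pointing down, gripper open.
Joint ranges: [-2.77, 2.77], [-0.74, 2.19], [0, 2.66], [-1.06, 4.2], [0.31, 2.87], [-3.08, 3.08]. Speed limits (rad/s): [1.89, 1.89, 2.39, 3.14, 3.14, 3.14].

INTERFACE

Orientations are given as a unit quaternion [x, y, z, w].
In Python, from plant import r, optics, nets gives the robot as it stands.
- The arm moves only by the tool servo_tool, never from a script. Its argument "deltas" is one flat list of numbers, 7 for each row, row after row: the turn, a rotation vector about the tool's x, y, z in rad, then the shift along the tool's x, y, z in cm, then the opening in per cent of the stroke, from 0 (shut) to 100 (fully open). A call has 1 to 8 rows; each row shifts and turns the commanded pose from where the row before left it, along the tool's axes as they then stand; what a row does not reach is not made up. A row lasts 1/8 s, in which the tool goes at most 62.5 mm and 10.7 degrees, less where a joint would pass 70% of its speed; a pose out of reach is approached as far as the arm can. A call is refused whole if a number of a shift passes 6.25 or a number of a turn 0.188, either way. A call with a gripper value outside its range is refused whole. The fingers move at their own pace and stop on an object; "squeeze" is the grip in N (left out, the last holds). Time passes only in rows, so rows that do not move let the fingers close. It gives the time, the measured TCP pose, the force, the opening and the grip force at its end, in the units of the state.
- r.state(): the state, without advancing time (a new reading comes with each control period).
- optics.read_camera(name): name is "scene" or "top"; returns the picture (420x560x3 uint8, red, green, blue); there is no depth.
- optics.camera_info(name): a dict with "fx", "fy", "cx", "cy" (pixels), "extrinsics" (4x4, takes a point from camera to world coordinates). Camera axes: x right, y down, z forward; pixel columns grow to the right and rows downward; lengths in m; the calibration is good to about 2 mm. A picture is of the moment at which its call begins. camera_info takes no time and is no camera call.
- r.hand_in(): hands the job in; it is judged then, once.
Trained networks look in the newest picture that a camera, given by its name, has taken for a name from the list of things; names that differ only in an ending like _2 or _b are one class to them, and where a whole thing is asked for, a point or a joint stands for the part that bears it (a point fixed in the world has none). Each returns a list of dicts, best first, with "conf" (0 to 1); they miss things now and then, are a little off and sometimes report something else, mostly with a low value. They report only what shows in the picture. A call takes as long as a camera call. They do not tell look-alikes from the thing itself.
- nets.outline_of(camera, label): "pixels" (420x560 bool, what is visible of it) and "centre" ([row, column] in pixels, amid what is visible of it).
The state is a dict: "clock": time; "qpos": joint angles; "dq": joint speeds; "effort": joint torques, N m; "eef_pos": TCP position; "orientation": TCP orientation; "ft_force": force on the tool from outside, world axes, zero at the start; "wrist_torque": the same for the moment, N m; "gripper_width": finger opening in m; "finger_force": force on a finger pad.
Only numpy, scipy, OpenCV 4.12 (cv2) and the standard library are available. Lean on these libraries where they do the work, as an engineer would, in place of code of your own. Each camera call takes 0.05 s, during which the arm holds its last target. There are 200 camera calls.

## Working session

There is one attempt and no reset: what is moved stays moved. The work goes in short steps, Python scripts to look and compute and a tool call to move; the robot and the scene stay as the last step left them, time stands still between calls to the robot, and variables do not carry over. Pictures are saved under pics/ and viewed, at most 10 in all, crops included, and the job is handed in when it is done.

Besides the shell and the picture viewer there is one more tool, called after "Emit:" as name(argument=value, ...) on one line, values as JSON. servo_tool: Moves the arm, as the interface text tells. Its arguments: {"type":"object","properties":{"deltas":{"type":"array","items":{"type":"number"}},"squeeze":{"type":"number"}},"required":["deltas"]}

```bash
mkdir -p pics; ls; cat > h.py <<'E'
import numpy as np, cv2
from plant import r, optics, nets
def snap(cam,name):
    im=optics.read_camera(cam); cv2.imwrite(f'pics/{name}.png',im[:,:,::-1]); return im
def proj(cam,P):
    i=optics.camera_info(cam);E=np.array(i['extrinsics']);P=np.atleast_2d(P)
    c=(P-E[:3,3])@E[:3,:3]; return np.c_[i['fx']*c[:,0]/c[:,2]+i['cx'], i['fy']*c[:,1]/c[:,2]+i['cy']]
def ray(cam,u,v):
    i=optics.camera_info(cam);E=np.array(i['extrinsics'])
    d=E[:3,:3]@np.array([(u-i['cx'])/i['fx'],(v-i['cy'])/i['fy'],1.]);return E[:3,3],d/np.linalg.norm(d)
def atz(cam,u,v,z):
    o,d=ray(cam,u,v);return o+d*(z-o[2])/d[2]
def tri(a,b):
    (o1,d1),(o2,d2)=ray(*a),ray(*b)
    t=np.linalg.lstsq(np.c_[d1,-d2],o2-o1,rcond=None)[0]
    p,q=o1+d1*t[0],o2+d2*t[1];return (p+q)/2,np.linalg.norm(p-q)
E
python3 - <<'E'
from h import *
np.set_printoptions(precision=4,suppress=True)
for c in('scene','top'):
    snap(c,c+'0');i=optics.camera_info(c);print(c,i['fx'],i['cx'],i['cy'],np.array(i['extrinsics']).tolist())
    for l in('rig','stop','knob_top','plate','plate_grip','mark','petri_pair','beaker','dropper'):
        try:
            for d in nets.outline_of(c,l)[:3]:
                ys,xs=np.nonzero(d['pixels']);print(c,l,round(d['conf'],2),np.round(d['centre'],1),xs.min(),xs.max(),ys.min(),ys.max(),len(xs))
        except Exception as e: print(c,l,e)
s=r.state();print(s['clock'],s['eef_pos'],s['orientation'],s['gripper_width'],r.hold_point_z)
E
```

```text
pics
scene 514.418176759672 284.48824944648806 212.90630079497907 [[0.5454418459952329, -0.4443336814227955, 0.7106762780553311, -0.20795055573095184], [-0.8379256301146956, -0.30864192850485817, 0.45013420039549573, -0.49032092252649856], [0.01933471060561511, -0.8410158973063873, -0.5406648032225969, 0.7275902766619694], [0.0, 0.0, 0.0, 1.0]]
scene rig 0.87 [246.6 262.4] 203 320 202 294 4310
scene stop 0.67 [249.8 304. ] 292 320 235 276 465
scene stop 0.37 [253.3 379.1] 367 388 221 267 417
scene knob_top 0.7 [252.9 301.6] 292 321 234 277 570
scene plate 0.8 [223.8 262.4] 205 316 195 244 2036
scene plate_grip 0.58 [225.1 260.7] 205 316 195 244 2039
scene mark 0.86 [233.3 400.3] 392 412 203 246 358
scene mark 0.74 [283.6 426.8] 413 437 249 298 566
scene mark 0.7 [301.  387.4] 375 400 263 314 612
scene petri_pair 0.61 [287.  344.2] 329 358 272 300 710
scene petri_pair 0.26 [255.3 380.2] 367 389 220 267 445
scene beaker 0.88 [219.3 313.5] 301 323 208 228 334
scene dropper 0.62 [187.3 198.3] 193 205 171 202 297
top 447.9463516199689 284.9682864000902 212.5066652288619 [[0.02244078591184
[... 251 characters left out ...]
0, 0.0, 1.0]]
top rig 0.73 [233.3 262.9] 203 314 191 254 2214
top stop 0.68 [230.  307.9] 303 314 202 246 209
top stop 0.64 [232.7 340. ] 329 350 220 241 400
top knob_top 0.46 [235.7 306.5] 303 314 203 248 242
top plate 0.92 [217.6 252.9] 202 302 200 233 2651
top plate_grip 0.81 [216.7 252.4] 201 302 200 233 2693
top mark 0.75 [228.4 372.5] 365 385 218 240 318
top mark 0.74 [145.6 349.6] 342 360 133 152 289
top mark 0.55 [179.9 344.5] 336 354 172 189 284
top petri_pair 0.68 [230.9 344. ] 329 351 220 241 410
top beaker 0.69 [174.2 283.9] 272 291 163 184 333
top dropper 0.33 [232.4 261.2] 203 314 191 254 2148
1.0 [0.2615 0.6493 0.4047] [ 0.1903  0.9817 -0.      0.    ] 0.0911291434697203 0.172
```

```bash
python3 - <<'E'
import cv2
a=cv2.imread('pics/scene0.png');b=cv2.imread('pics/top0.png')
cv2.imwrite('pics/sc.png',cv2.resize(a[160:330,180:450],(800,504),interpolation=cv2.INTER_CUBIC))
cv2.imwrite('pics/tc.png',cv2.resize(b[120:270,185:405],(800,545),interpolation=cv2.INTER_CUBIC))
E
```

```text
(no output)
```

View pics/sc.png

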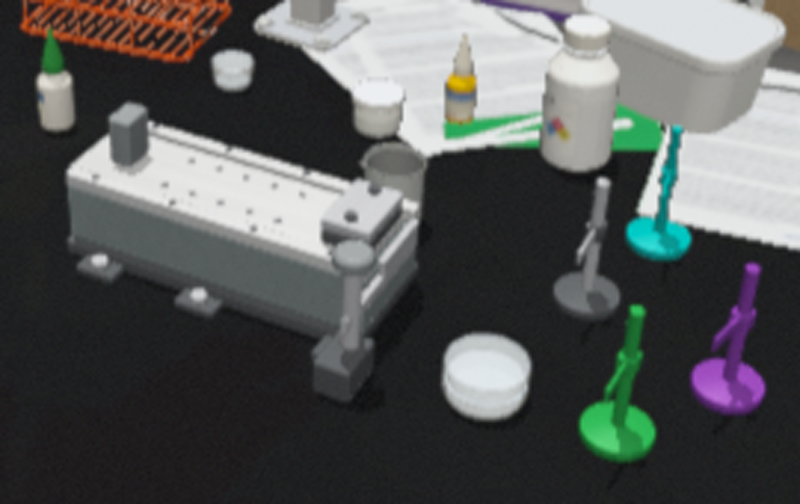

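View pics/tc.png

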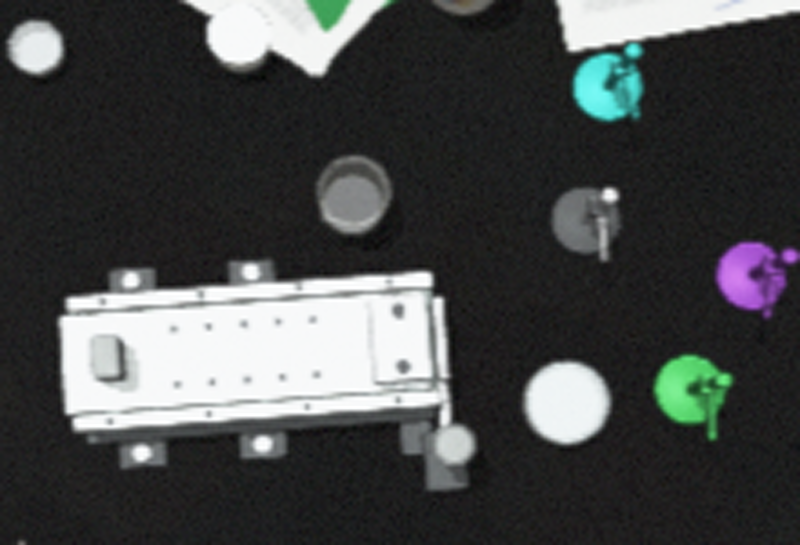

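Scene crop: rig with the grip post top at (130,110), knob at (353,250), and sample clamp at (362,210). The grey mark stand has its pointer tip at (582,258).
Candidates for the mark in the top crop: grey (604,258), turquoise (632,115), purple (768,313) and green (712,435). I choose the grey one, on the rig's +y side. The others are look-alikes.

```bash
python3 - <<'E'
from h import *
from scipy.optimize import least_squares
np.set_printoptions(precision=4,suppress=True)
S=lambda x,y:('scene',180+(x+.5)/2.963-.5,160+(y+.5)/2.963-.5)
T=lambda x,y:('top',185+(x+.5)/3.636-.5,120+(y+.5)/3.636-.5)
for n,a,b in(('knob',S(353,250),T(455,443)),('post top',S(130,110),T(104,350)),('tip',S(582,258),T(604,259)),('mark post top',S(602,182),T(610,195))):
    print(n,*tri(a,b))
# rig fit: rails (top), knob both
obs=[(S(353,250),[.134,-.078,.110]),(T(455,443),[.134,-.078,.110]),
 (T(66,300),[-.130,.048,.072]),(T(432,273),[.130,.048,.072]),(T(75,430),[-.130,-.048,.072]),(T(437,405),[.130,-.048,.072])]
def W(p,q):
    c,s=np.cos(p[2]),np.sin(p[2]);return np.array([p[0]+c*q[0]-s*q[1],p[1]+s*q[0]+c*q[1],q[2]])
f=lambda p:np.concatenate([(proj(o[0],W(p,q))[0]-o[1:]) for o,q in obs])
b=None
for y0 in(-3,-1.5,0,1.5):
    s=least_squares(f,[.47,.05,y0],loss='soft_l1')
    if b is None or s.cost<b.cost:b=s
print('rig',b.x,'res',b.fun.reshape(-1,2)*1)
p=b.x
for n,a in(('tip',tri(S(582,258),T(604,259))[0]),('post',tri(S(130,110),T(104,350))[0]),('knob',tri(S(353,250),T(455,443))[0])):
    d=a[:2]-p[:2];c,s=np.cos(p[2]),np.sin(p[2]);print(n,'rig',c*d[0]+s*d[1],-s*d[0]+c*d[1],a[2])
for n,(x,y,z) in {'pl front':(434,335,.068),'pl back':(62,365,.068)}.items():
    a=atz(*T(x,y),z);d=a[:2]-p[:2];print(n,c*d[0]+s*d[1],-s*d[0]+c*d[1])
print('mark grip target world (front at tip):')
E
```

```text
knob [ 0.5221 -0.0663  0.1114] 0.003932111940826645
post top [0.5805 0.1759 0.111 ] 0.0026224195945442528
tip [ 0.6604 -0.1777  0.0669] 0.0005974258331134668
mark post top [ 0.6984 -0.1723  0.1112] 0.003438185544945824
rig [ 0.5865  0.0743 -1.4748] res [[ 0.9771  0.6225]
 [-0.596   0.5823]
 [-0.0024 -0.8048]
 [-0.8369 -0.2343]
 [-0.381   0.4147]
 [ 0.6422  0.0517]]
tip rig 0.2578276670863878 0.04937070773128702 0.0669149337483701
post rig -0.1017204870685008 0.0037344619930043503 0.11099425938888985
knob rig 0.1337449188364213 -0.07763605613676935 0.1114072910568708
pl front 0.13043220903281463 0.002827629819705328
pl back -0.13610875314001658 6.192155472213925e-05
mark grip target world (front at tip):
```

Emit:
servo_tool(deltas=[0, 0, -0.12, 0, 0, 0, 0, 0, 0, -0.12, 0, 0, 0, 0, 0, 0, -0.12, 0, 0, 0, 0, 0, 0, -0.12, 0, 0, 0, 0, 0, 0, 0, -1.5, -5, 0, 0, 0, 0, 0, -1.5, -5, 0, 0, 0, 0, 0, -1.5, -5, 0, 0, 0, 0, 0, -1.5, -5, 0, 0], squeeze=20)

```text
clock: 2.0
eef_pos: [0.341, 0.4546, 0.4048]
orientation: [-0.049, 0.999, 0.0, 0.0]
ft_force: [0.1, 0.6, 0.4]
gripper_width: 0.0144
finger_force: 0.0
```

```bash
cat > go.py <<'E'
import sys
from h import *
from scipy.spatial.transform import Rotation as R
np.set_printoptions(precision=4,suppress=True)
s=r.state();Rt=R.from_quat(s['orientation'])
t=np.array([float(a) for a in sys.argv[1:4]])
print('cm in tool axes',Rt.inv().apply(t-s['eef_pos'])*100,'pos',s['eef_pos'],'toolY',Rt.as_matrix()[:,1],'t',s['clock'],'F',np.array(s['ft_force']))
G=R.from_matrix(np.array([[-.9954,-.0959,0],[-.0959,.9954,0],[0,0,-1]]).T)
G=R.from_matrix(np.c_[[-.9954,-.0959,0],[-.0959,.9954,0],[0,0,-1]])
print('turn left',(Rt.inv()*G).as_rotvec())
E
python3 go.py .522 -.066 .325
```

```text
cm in tool axes [-12.9493 -53.575    7.9765] pos [0.341  0.4546 0.4048] toolY [-0.0973  0.9953  0.0002] t 2.0 F [0.1204 0.5893 0.3669]
turn left [0.0002 0.0003 0.0014]
```

Emit:
servo_tool(deltas=[0, 0, 0, -1.6, -6, 0, 0, 0, 0, 0, -1.6, -6, 0, 0, 0, 0, 0, -1.6, -6, 0, 0, 0, 0, 0, -1.6, -6, 0, 0, 0, 0, 0, -1.6, -6, 0, 0, 0, 0, 0, -1.6, -6, 0, 0, 0, 0, 0, -1.6, -6, 0, 0, 0, 0, 0, -1.6, -6, 0, 0])

```text
clock: 3.0
eef_pos: [0.515, -0.0113, 0.4051]
orientation: [-0.048, 0.999, -0.0, 0.0]
ft_force: [1.2, 1.1, 0.2]
gripper_width: 0.0007
finger_force: 0.0
```

```bash
python3 go.py .522 -.066 .325
```

```text
cm in tool axes [-0.1633 -5.51    8.0107] pos [ 0.515  -0.0113  0.4051] toolY [-0.0968  0.9953 -0.0001] t 3.0 F [1.238  1.0598 0.1682]
turn left [-0.0001  0.0008  0.001 ]
```

Emit:
servo_tool(deltas=[0, 0, 0, -0.1, -2.5, 2, 0, 0, 0, 0, 0, -2.5, 3, 0, 0, 0, 0, 0, 0, 3, 0, 0, 0, 0, 0, 0, 0, 0, 0, 0, 0, 0, 0, 0, 0])

```text
clock: 3.62
eef_pos: [0.5208, -0.0587, 0.3258]
orientation: [-0.049, 0.999, -0.0, 0.0]
ft_force: [0.1, -0.6, -0.0]
gripper_width: 0.0006
finger_force: 0.0
```

```bash
python3 go.py .522 -.066 .301; python3 - <<'E'
from h import *
a=snap('scene','s1')[200:320,250:410];b=snap('top','t1')[180:270,280:390]
f=lambda i,w:cv2.resize(i[:,:,::-1],w,interpolation=cv2.INTER_CUBIC)
cv2.imwrite('pics/c1.png',np.hstack([f(a,(400,300)),f(b,(367,300))]))
s=r.state();print(proj('scene',s['eef_pos']-[0,0,.191]),proj('top',s['eef_pos']-[0,0,.191]))
E
```

```text
cm in tool axes [-0.0459 -0.7367  2.4757] pos [ 0.5208 -0.0587  0.3258] toolY [-0.0974  0.9952 -0.0002] t 3.625 F [ 0.0589 -0.5898 -0.0396]
turn left [-0.0002  0.0008  0.0015]
[[296.62189125 233.44234573]] [[306.81470716 242.00854926]]
```

View pics/c1.png

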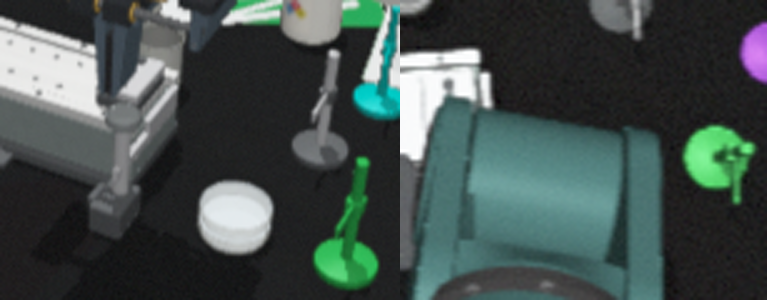

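The left half shows the closed fingertips at (115,95), just above and slightly inward of the grey knob at (127,112). I shift them outward by 7 mm and then press.

Emit:
servo_tool(deltas=[0, 0, 0, 0, -0.7, 0, 0, 0, 0, 0, 0, 0, 1, 0, 0, 0, 0, 0, 0, 1, 0, 0, 0, 0, 0, 0, 0.4, 0, 0, 0, 0, 0, 0, 0.4, 0, 0, 0, 0, 0, 0, 0.4, 0, 0, 0, 0, 0, 0, 0, 0])

```text
clock: 4.6
eef_pos: [0.5211, -0.0658, 0.2925]
orientation: [-0.049, 0.999, 0.0, -0.0]
ft_force: [0.1, 0.8, 0.1]
gripper_width: 0.0003
finger_force: 0.0
```

Emit:
servo_tool(deltas=[0, 0, 0, 0, 0, 0.3, 0, 0, 0, 0, 0, 0, 0.3, 0, 0, 0, 0, 0, 0, 0, 0])

```text
clock: 4.97
eef_pos: [0.5213, -0.0659, 0.2869]
orientation: [-0.049, 0.999, -0.0, 0.0]
ft_force: [-0.9, 0.9, 5.0]
gripper_width: 0.0009
finger_force: 2.7
```

Emit:
servo_tool(deltas=[0, 0, 0, 0, 0, 0.1, 0, 0, 0, 0, 0, 0, 0, 0])

```text
clock: 5.22
eef_pos: [0.5213, -0.0659, 0.2866]
orientation: [-0.049, 0.999, -0.0, -0.0]
ft_force: [-7.6, -0.3, 20.8]
gripper_width: 0.0004
finger_force: 10.5
```

Emit:
servo_tool(deltas=[0, 0, 0, 0, 0, -4, 0, 0, 0, 0, 0, 0, -4, 0, 0, 0, 0, 0, 0, -2, 100, 0, 0, 0, -3, 5, 0, 100, 0, 0, 0, 0, 0, 0, 100])

```text
clock: 5.85
eef_pos: [0.547, -0.0111, 0.3861]
orientation: [-0.05, 0.999, 0.0, 0.001]
ft_force: [0.4, -0.0, -0.8]
gripper_width: 0.0275
finger_force: 0.0
```

```bash
python3 - <<'E'
from h import *
a=snap('scene','s2')[190:300,190:340]
cv2.imwrite('pics/c2.png',cv2.resize(a[:,:,::-1],(750,550),interpolation=cv2.INTER_CUBIC))
s=r.state();p=np.array([.5865,.0743,-1.4748]);c,si=np.cos(p[2]),np.sin(p[2])
print(s['eef_pos'])
for z in(.110,.096):print(z,(proj('scene',[p[0]+c*.134+si*.078,p[1]+si*.134-c*.078,z])-[190,190])*5)
E
```

```text
[ 0.54637479 -0.01218394  0.38565658]
0.11 [[548.77960442 273.32122651]]
0.096 [[547.56711214 300.99834554]]
```

View pics/c2.png

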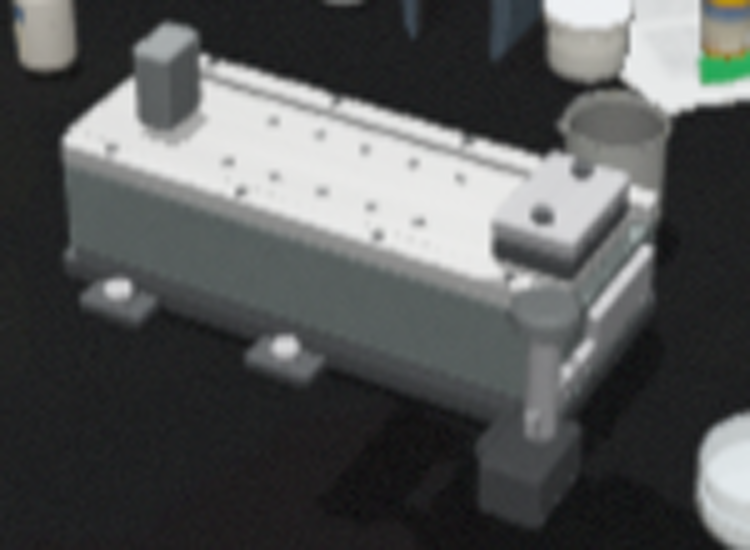

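The crop shows the knob top at (548,302), which matches the fully-down height of 96 mm, and it stays there. The plate is untouched. Next is the grip post, top at (168,43).

```bash
python3 go.py .577 .176 .32
```

```text
cm in tool axes [-4.9109 18.4226  6.5657] pos [ 0.5464 -0.0122  0.3857] toolY [-0.0991  0.9951 -0.    ] t 5.9 F [-0.1808 -0.4195  0.0996]
turn left [-0.      0.0001  0.0032]
```

Emit:
servo_tool(deltas=[0, 0, 0.003, -1.2, 4.6, 0, 100, 0, 0, 0, -1.2, 4.6, 0, 100, 0, 0, 0, -1.2, 4.6, 0, 100, 0, 0, 0, -1.2, 4.6, 2.5, 100, 0, 0, 0, 0, 0, 4, 100, 0, 0, 0, 0, 0, 0, 100, 0, 0, 0, 0, 0, 0, 100])

```text
clock: 6.78
eef_pos: [0.5768, 0.1738, 0.3217]
orientation: [-0.047, 0.999, 0.0, 0.0]
ft_force: [-0.1, -0.3, 0.7]
gripper_width: 0.091
finger_force: 0.0
```

```bash
python3 go.py .577 .176 .263; python3 - <<'E'
from h import *
a=snap('scene','s3')[150:260,170:320];snap('top','t3')
cv2.imwrite('pics/c3.png',cv2.resize(a[:,:,::-1],(750,550),interpolation=cv2.INTER_CUBIC))
E
```

```text
cm in tool axes [-0.0397  0.218   5.874 ] pos [0.5768 0.1738 0.3217] toolY [-0.0932  0.9956  0.    ] t 6.775 F [-0.0662 -0.3028  0.7163]
turn left [ 0.      0.0004 -0.0027]
```

View pics/c3.png

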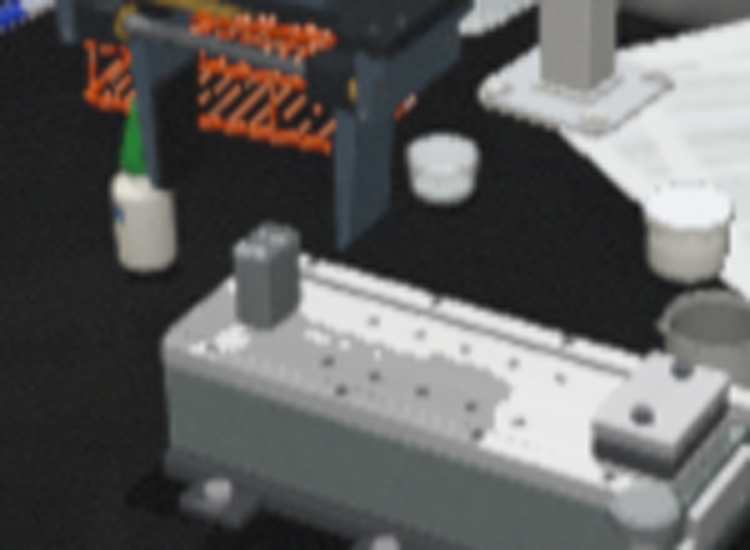

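The crop shows the open fingers straddling the post (top at (265,240)), with tips at (150,180) and (340,245) and the dropper bottle behind at (147,220). I check the dropper's clearance and the post's reprojection.

```bash
python3 - <<'E'
from h import *
p=np.array([.5865,.0743,-1.4748]);c,s=np.cos(p[2]),np.sin(p[2])
for z,(u,v) in {.02:(147,250),.060:(143,185)}.items():
    a=atz('scene',170+u/5,150+v/5,z);d=a[:2]-p[:2];print('dropper',a,c*d[0]+s*d[1],-s*d[0]+c*d[1])
for x in (.174,.176,.178):print(x,(proj('scene',[[.577,x,.110],[.577,x,.068]])-[170,150])*5)
E
```

```text
dropper [0.64696373 0.31704536 0.02      ] -0.23583234530513578 0.08345223267692112
dropper [0.64658505 0.31575543 0.06      ] -0.23458465796554875 0.08295165844711454
0.174 [[269.07596303 240.1975835 ]
 [273.03156433 316.45744604]]
0.176 [[265.68805569 238.92142014]
 [269.70407483 315.14861188]]
0.178 [[262.30526332 237.64718351]
 [266.38151521 313.84171684]]
```

Emit:
servo_tool(deltas=[0, 0, 0, 0, 0.2, 2, 70, 0, 0, 0, 0, 0, 2, 70, 0, 0, 0, 0, 0, 1.2, 70, 0, 0, 0, 0, 0, 0.5, 70, 0, 0, 0, 0, 0, 0, 70, 0, 0, 0, 0, 0, 0, 70])

```text
clock: 7.62
eef_pos: [0.5765, 0.1766, 0.2641]
orientation: [-0.047, 0.999, 0.0, 0.0]
ft_force: [-0.1, -0.4, 1.1]
gripper_width: 0.0638
finger_force: 0.0
```

Emit:
servo_tool(deltas=[0, 0, 0, 0, 0, 0, 40, 0, 0, 0, 0, 0, 0, 0, 0, 0, 0, 0, 0, 0, 0, 0, 0, 0, 0, 0, 0, 0, 0, 0, 0, 0, 0, 0, 0, 0, 0, 0, 0, 0, 0, 0], squeeze=15)

```text
clock: 8.38
eef_pos: [0.5763, 0.1766, 0.2638]
orientation: [-0.047, 0.999, -0.0, 0.0]
ft_force: [-0.0, -0.2, 0.0]
gripper_width: 0.0196
finger_force: 15.0
```

Emit:
servo_tool(deltas=[0, 0, 0, 0, 0, 0, 0, 0, 0, 0, 0, 0, 0, 0, 0, 0, 0, 0, -1, 0, 0, 0, 0, 0, 0, -1, 0, 0, 0, 0, 0, 0, -1, 0, 0, 0, 0, 0, 0, -1, 0, 0, 0, 0, 0, 0, 0, 0, 0], squeeze=50)

```text
clock: 9.25
eef_pos: [0.5801, 0.1357, 0.2637]
orientation: [-0.047, 0.999, -0.0, -0.0]
ft_force: [0.8, -2.7, 1.1]
gripper_width: 0.0195
finger_force: 50.0
```

Emit:
servo_tool(deltas=[0, 0, 0, 0, -1, 0, 0, 0, 0, 0, 0, -1, 0, 0, 0, 0, 0, 0, -1, 0, 0, 0, 0, 0, 0, -1, 0, 0, 0, 0, 0, 0, 0, 0, 0])

```text
clock: 9.88
eef_pos: [0.5839, 0.096, 0.2638]
orientation: [-0.047, 0.999, -0.0, -0.0]
ft_force: [0.7, -2.1, 1.8]
gripper_width: 0.0198
finger_force: 50.0
```

Emit:
servo_tool(deltas=[0, 0, 0, 0, -1, 0, 0, 0, 0, 0, 0, -1, 0, 0, 0, 0, 0, 0, -1, 0, 0, 0, 0, 0, 0, -1, 0, 0, 0, 0, 0, 0, 0, 0, 0])

```text
clock: 10.5
eef_pos: [0.5876, 0.0561, 0.2637]
orientation: [-0.047, 0.999, -0.0, 0.0]
ft_force: [-0.1, -3.3, 2.0]
gripper_width: 0.0198
finger_force: 50.0
```

```bash
python3 go.py .588 .042 .2637; python3 - <<'E'
from h import *
a=snap('scene','s4')[205:280,300:430];b=snap('top','t4')[190:260,285:395]
f=lambda i,w:cv2.resize(i[:,:,::-1],w,interpolation=cv2.INTER_CUBIC)
cv2.imwrite('pics/c4a.png',f(a,(780,450)));cv2.imwrite('pics/c4b.png',f(b,(770,490)))
E
```

```text
cm in tool axes [ 0.0967 -1.4093  0.004 ] pos [0.5876 0.0561 0.2637] toolY [-0.0935  0.9956 -0.0006] t 10.5 F [-0.1305 -3.2701  1.9706]
turn left [-0.0006  0.     -0.0024]
```

View pics/c4a.png

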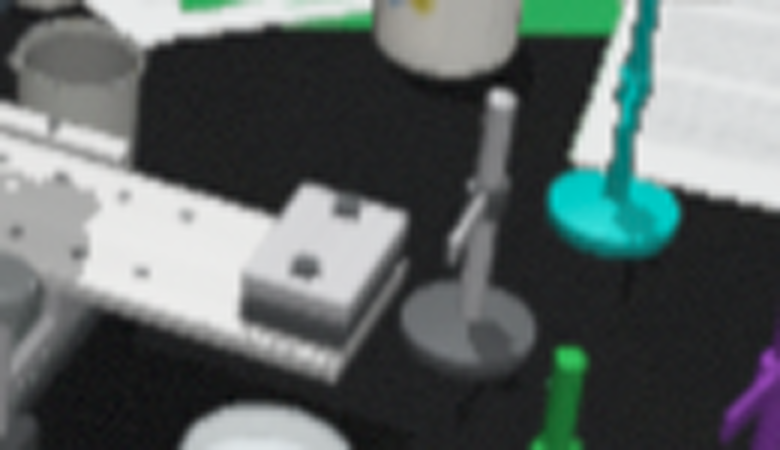

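View pics/c4b.png

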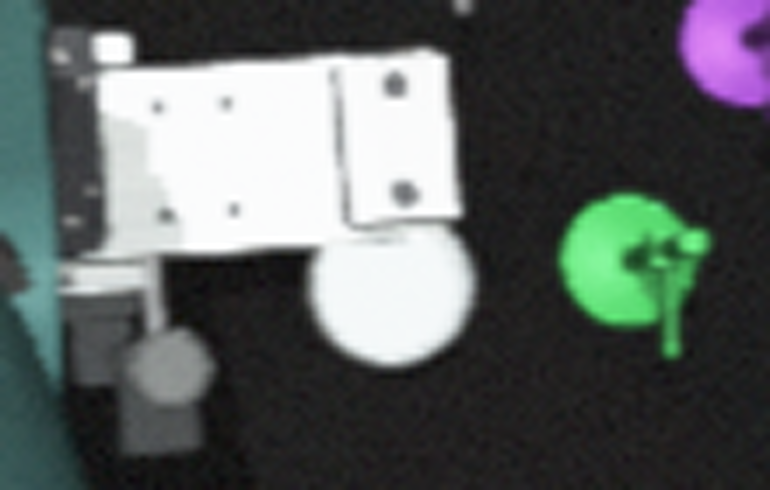

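The pictures show the plate lying flat, its front edge running from scene (335,378) to (408,262). It is still short of the grey pointer tip at (455,258). I overlay the model to verify the remaining distance.

```bash
cat > ov.py <<'E'
import sys
from h import *
def ov(tag,boxes):
    s=r.state();a=np.array([.0959,-.9954,0]);l=np.array([.9954,.0959,0])
    post=np.array([*s['eef_pos'][:2],0]);fr=post+.225*a; tip=np.array([.6604,-.1777,.0669])
    out=[]
    for cam,(u0,v0,w,h,k) in boxes.items():
        im=cv2.resize(snap(cam,tag+cam)[v0:v0+h,u0:u0+w,::-1],None,fx=k,fy=k,interpolation=cv2.INTER_CUBIC)
        q=lambda P:tuple(int(x) for x in ((proj(cam,P)[0]-[u0,v0]+.5)*k))
        for z,c in((.06,(0,0,255)),(.068,(255,0,0))):
            cv2.line(im,q(fr-.035*l+[0,0,z]),q(fr+.035*l+[0,0,z]),c,1)
        cv2.drawMarker(im,q(tip),(0,255,255),0,14,1); out.append(im)
    h=max(o.shape[0] for o in out)
    out=[cv2.copyMakeBorder(o,0,h-o.shape[0],0,0,0) for o in out]
    im=np.hstack(out);print(im.shape,'left mm',1000*a@(tip-fr));cv2.imwrite(f'pics/{tag}.png',im)
E
python3 - <<'E'
from ov import *
ov('o1',{'scene':(335,225,55,55,8),'top':(325,185,36,50,10)})
E
```

```text
(500, 800, 3) left mm 15.305298528319973
```

View pics/o1.png

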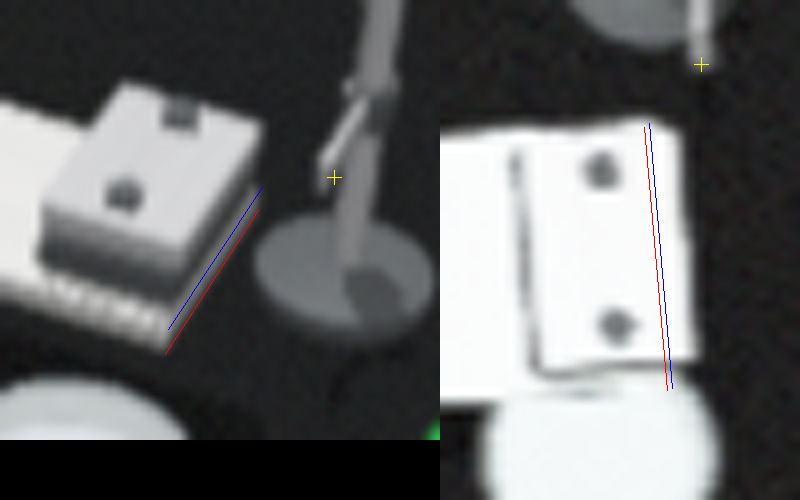

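In the left view the model's front edge fits the plate. The visible pointer tip at (323,180) is about 1 px left of my earlier mark at (334,177), so about 13 mm may remain. I go 12 mm and compare again with the edge line extended to the pointer.

Emit:
servo_tool(deltas=[0, 0, 0, 0, -0.6, 0, 0, 0, 0, 0, 0, -0.6, 0, 0, 0, 0, 0, 0, 0, 0, 0, 0, 0, 0, 0, 0, 0, 0])

```text
clock: 11.2
eef_pos: [0.5888, 0.0448, 0.2638]
orientation: [-0.047, 0.999, -0.0, 0.0]
ft_force: [1.2, -4.2, 2.9]
gripper_width: 0.0198
finger_force: 50.0
```

```bash
python3 - <<'E'
from h import *
s=r.state();print(s['eef_pos'],s['ft_force'],s['gripper_width'])
a=np.array([.0959,-.9954,0]);l=np.array([.9954,.0959,0])
fr=np.array([*s['eef_pos'][:2],0])+.225*a
k=14;u0,v0,w,h=345,228,55,42
im=np.mean([snap('scene','s5').astype(float) for _ in range(4)],0).astype(np.uint8)
im=cv2.resize(im[v0:v0+h,u0:u0+w,::-1],None,fx=k,fy=k,interpolation=cv2.INTER_CUBIC)
q=lambda P:tuple(int(x) for x in ((proj('scene',P)[0]-[u0,v0]+.5)*k))
for z,c in((.06,(0,0,255)),(.068,(255,0,0))):
    cv2.line(im,q(fr-.035*l+[0,0,z]),q(fr+.0*l+[0,0,z]),c,1)
for d,c in((0,(0,255,0)),(.005,(0,255,255))):cv2.line(im,q(fr+.036*l+d*a+[0,0,.066]),q(fr+.09*l+d*a+[0,0,.066]),c,1)
for y in(.048,):cv2.line(im,q(fr+y*l-.01*a+[0,0,.066]),q(fr+y*l+.015*a+[0,0,.066]),(255,0,255),1)
cv2.imwrite('pics/o2.png',im);print(im.shape)
E
```

```text
[0.58877057 0.04483014 0.26377127] [ 1.19536302 -4.18071535  2.87215705] 0.019844239895621008
(588, 770, 3)
```

View pics/o2.png

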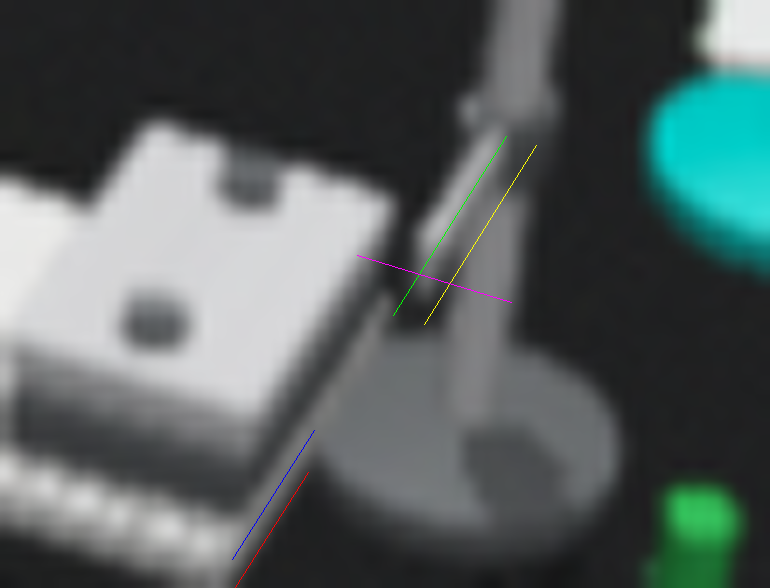

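The pointer end is at about (428,270), slightly right of the extended edge line at (420,275), so 1–2 mm remains. I check it numerically with intensity profiles along the slide direction.

```bash
python3 - <<'E'
from h import *
from scipy.ndimage import map_coordinates
s=r.state();a=np.array([.0959,-.9954,0]);l=np.array([.9954,.0959,0])
fr=np.array([*s['eef_pos'][:2],0])+.225*a
D=np.arange(-12,13)/1000
print('d   ',*range(-12,13))
for cam,rows in(('scene',[(-.03,.06),(-.02,.06),(-.01,.06),(.046,.066),(.049,.066),(.052,.066),(.056,.066),(.062,.066)]),('top',[(-.034,.068),(-.032,.068),(.032,.068),(.034,.068),(.049,.066),(.052,.066),(.056,.066),(.062,.066)])):
    im=np.mean([optics.read_camera(cam).astype(float).mean(2) for _ in range(6)],0)
    for y,z in rows:
        P=proj(cam,fr+y*l+D[:,None]*a+[0,0,z]);print(cam,y,z,*map_coordinates(im,[P[:,1],P[:,0]],order=1).astype(int))
    v=proj(cam,fr+.05*l+[0,0,.066]);
    if cam=='scene':u,v=v[0].astype(int);print(u,v);print(im[v-12:v+8,u-6:u+12].astype(int))
    else:
        u,v=v[0].astype(int);print(u,v);print(im[v-10:v+26,u-8:u+8].astype(int))
E
```

```text
d    -12 -11 -10 -9 -8 -7 -6 -5 -4 -3 -2 -1 0 1 2 3 4 5 6 7 8 9 10 11 12
scene -0.03 0.06 129 128 129 133 136 135 130 125 122 117 96 74 55 40 35 32 32 32 32 32 32 32 32 32 33
scene -0.02 0.06 167 161 165 169 167 165 162 158 147 128 103 76 54 42 34 33 33 32 32 32 33 32 32 31 32
scene -0.01 0.06 61 61 61 61 62 66 73 92 107 102 92 73 53 39 35 32 32 32 33 33 34 35 37 38 39
scene 0.046 0.066 206 193 169 143 117 92 71 51 41 39 41 53 64 78 91 81 64 61 73 88 104 119 123 127 126
scene 0.049 0.066 205 190 171 142 114 86 60 47 40 41 54 68 88 107 97 80 71 73 81 99 117 122 126 126 125
scene 0.052 0.066 205 192 168 141 108 78 58 44 42 54 68 92 115 109 96 85 78 79 96 115 121 126 127 126 122
scene 0.056 0.066 203 189 167 132 97 70 46 50 61 84 118 142 136 128 110 94 94 104 115 121 127 127 127 122 116
scene 0.062 0.066 174 151 126 92 58 48 41 55 86 119 150 174 156 134 119 112 112 118 124 126 127 124 120 103 79
374 246
[[ 32  32  32  32  32  32  32  32  33  37  61  91 113 124 126 114  78  39]
 [ 33  32  33  32  32  32  33  32  32  54 114 106 112 123 122 105  88  45]
 [ 32  32  32  33  32  33  32  32  3
[... 3862 characters left out ...]
 250 250 248 207  79  31  33]
 [250 250 250 249 249 250 250 250 250 250 250 249 210  79  32  32]
 [251 251 250 249 250 250 250 250 250 250 250 249 212  83  32  31]
 [251 250 250 249 250 250 250 251 250 250 250 248 213  88  35  33]
 [251 250 250 250 250 250 250 250 250 250 250 249 214  98  38  30]
 [251 251 250 250 250 250 250 251 250 250 250 249 218 106  39  29]
 [251 251 250 249 250 250 250 251 250 250 250 249 227 135  50  31]
 [251 251 251 250 250 250 250 251 250 250 250 249 233 153  57  29]
 [251 251 251 250 249 249 249 250 250 250 250 249 235 157  57  30]
 [251 251 251 249 235 200 189 233 249 250 250 250 246 195  74  29]
 [251 251 250 241 190 136 133 187 240 250 250 250 247 202  78  28]]
```

Emit:
servo_tool(deltas=[0, 0, 0, 0, -0.2, 0, 0, 0, 0, 0, 0, 0, 0, 0, 0, 0, 0, 0, 0, 0, 0])

```text
clock: 12.38
eef_pos: [0.5889, 0.0434, 0.2638]
orientation: [-0.047, 0.999, 0.0, 0.0]
ft_force: [-0.6, 5.3, 4.8]
gripper_width: 0.0199
finger_force: 50.0
```

```bash
python3 - <<'E'
from h import *
from scipy.ndimage import map_coordinates
s=r.state();a=np.array([.0959,-.9954,0]);l=np.array([.9954,.0959,0])
print(s['eef_pos'],s['ft_force'],s['wrist_torque'],s['gripper_width'])
fr=np.array([*s['eef_pos'][:2],0])+.225*a
D=np.arange(-8,9)/1000
im=np.mean([optics.read_camera('scene').astype(float).mean(2) for _ in range(6)],0)
for y,z in[(-.03,.06),(-.02,.06),(-.01,.06),(.047,.066),(.048,.063),(.048,.060)]:
    P=proj('scene',fr+y*l+D[:,None]*a+[0,0,z]);print(y,z,*map_coordinates(im,[P[:,1],P[:,0]],order=1).astype(int))
f=snap('scene','s6')[190:290,190:430];cv2.imwrite('pics/c6.png',cv2.resize(f[:,:,::-1],(792,330),interpolation=cv2.INTER_CUBIC))
E
```

```text
[0.58886242 0.04344248 0.26378003] [-0.56039229  5.27044858  4.84944976] [ 0.96627813  0.0840299  -0.05356865] 0.019922641607278514
-0.03 0.06 134 129 128 128 129 128 109 79 56 43 34 33 33 32 32 32 32
-0.02 0.06 160 155 152 149 139 121 100 77 54 42 35 33 32 32 32 32 32
-0.01 0.06 60 64 71 84 97 100 89 75 56 39 35 33 33 33 34 35 36
0.047 0.066 118 92 70 54 45 56 66 82 96 87 70 63 72 85 101 117 122
0.048 0.063 92 73 58 47 43 52 59 68 74 66 55 56 73 92 106 119 123
0.048 0.06 82 79 79 66 50 48 45 44 45 46 48 53 78 103 114 121 125
```

View pics/c6.png

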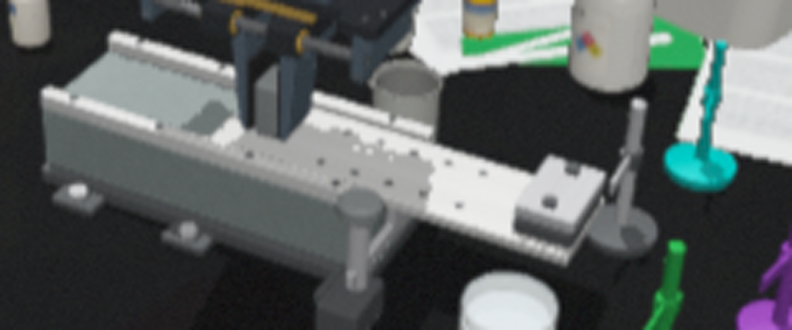

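The picture shows the plate flat in its guides, the knob down and the dishes and beaker in place. The front edge near (600,210) is about level with the grey pointer, with roughly 0.5–1 mm to go.

Emit:
servo_tool(deltas=[0, 0, 0, 0, -0.06, 0, 0, 0, 0, 0, 0, 0, 0, 0, 0, 0, 0, 0, 0, 0, 0])

```text
clock: 13.1
eef_pos: [0.5889, 0.0428, 0.2638]
orientation: [-0.047, 0.999, 0.0, 0.0]
ft_force: [-0.4, 4.4, 5.1]
gripper_width: 0.0198
finger_force: 50.0
```

```bash
python3 - <<'E'
from h import *
s=r.state();print(s['clock'],s['eef_pos'],s['ft_force'],s['gripper_width'],s['finger_force'])
print(r.hand_in())
E
```

```text
13.1 [0.58892592 0.04276596 0.26378867] [-0.4021135   4.38761916  5.1408282 ] 0.0198341521378871 50.000749826431274
the job is handed in; nothing more can be done
None
```

I handed the job in at 13.1 s: the stop is fully down and staying, and the plate lies flat in its guides, gripped at 50 N, its front edge level with the grey pointer to within about 1 mm by my camera estimate, with no dish, beaker or bottle touched.

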